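Feed a slide box down the scanner's lane

TASK

Push the small white slide box, which lies askew on the grey feed plate of the slide scanner, into the lane between the two steel guide rails and on down the lane until its leading end is fully up against the steel end stop, with its long sides along the lane. Nothing may touch either guide rail, neither the box nor the robot, because a touch trips the scanner; only push the box with the fingers, never lift or tip it, and leave the other things on the plate and bench where they are. Finish clear of everything.

Things in the scene. Friction and masses are not known exactly. Their poses are not given: they have to be found in the camera images.
- scanner: Fixed slide scanner with its flat grey feed plate. Origin: bench height, under the lane's centre line. x: along the lane in the pushing direction (towards the robot's right), y: across it, z: up. Plate: x -240 to 215 mm, y -120 to 120 mm, top at z = 6 mm. White housing, 200 mm high, 300 mm wide, from x = 290 mm on.
- lane_mouth (a point): Lane mouth: point on the plate's top, on the lane's centre line, where the rails begin; x = -20 mm in the scanner's frame. The open plate before it is where the box starts. Same axes as the scanner.
- lane_end (a point): Lane end: point on the plate's top, on the centre line, at the face of the end stop, x = 200 mm in the scanner's frame. The stop is a steel bar across the lane, 74 mm wide, 12 mm high above the plate. With the box against it, the box's origin is 42 mm before this point.
- rail_a: Steel guide rail on the +y side of the lane: a bar 220 mm long, 8 mm thick, 12 mm high, on the plate, fixed. Origin: centre of its underside, at x = 90, y = 47, z = 6 mm in the scanner's frame; it runs from x = -20 to 200 mm, inner face at y = 43 mm. Same axes as the scanner.
- rail_b: The other guide rail, the same bar on the -y side: origin at x = 90, y = -47, z = 6 mm in the scanner's frame, inner face at y = -43 mm. The lane between the rails is 86 mm wide.
- slide_box: The loose closed box to be pushed: white plastic, dark seam, paper label on top, 84 mm long (x), 64 mm wide (y), 34 mm high, 0.15 to 0.3 kg. Origin: centre of its underside; z up. It starts flat on the plate before the lane mouth, x axis within 15 degrees of the lane's, up to 35 mm off the centre line. It slides with ordinary friction and stops when not pushed.
- dropper_bottle: Small amber dropper bottle, 26 mm across, 62 mm high, standing on the plate outside rail_a beside the lane. Origin: centre of its underside. Leave alone.
- coverslip_box: Small clear coverslip box, 42 x 30 x 22 mm, lying on the plate outside rail_b beside the lane. Origin: centre of its underside. Leave alone.
- amber_bottle: Amber reagent bottle, 60 mm across, 115 mm high, on the bench to the robot's left. Origin: centre of its underside. Leave alone.
- staining_jar: Open square glass staining jar, 60 x 60 x 75 mm, on the bench to the left, farther away. Origin: centre of its underside. Leave alone.
- archive_box: Larger grey slide box, 140 x 90 x 34 mm, on the bench to the left, nearer the robot. Origin: centre of its underside. Leave alone.
- forceps: Steel forceps 120 mm long, 10 mm high, lying on the far side of the bench. Origin: centre of the underside. Leave alone.

How it is judged:
By the outcome, as a careful person would: the job done as asked, in the order asked, and still so for the second after the job is handed in, with the robot touching nothing.
It also fails if it takes over 64 s, if anything falls off the work surface, if the arm or the gripper's body presses on something with over 40 N, if the wrist force passes 120 N, or if a joint passes its speed limit or range.

ROBOT

A 7-joint arm with a two-finger parallel gripper is mounted at the origin on the work surface. World frame = base frame: x ahead of the robot, y to its left, z up, the work surface at z = 0. Lengths are in m, angles in rad, forces in N, time in s.
With the tool pointing down it reaches from about 0.425 to 0.875 m from the base axis. Payload 4.7 kg.
Tool frame: the origin (TCP) lies at the very end of the fingers, on their centre line; the grasp point (between the pads) lies 19 mm behind it; z points along the fingers, y is the line along which they close (so a half turn about z gives the same grasp; the last joint's range is limited). The gripper opens to 87 mm and grips with 3 to 60 N. Pads are 19 mm wide; open, the fingers measure 117 mm over their backs; the gripper's body (75 mm by 190 mm) begins 51 mm behind the grasp point.
Start: joints at [-1.172, 0.321, -0.07, 1.45, 0.023, 1.371, -0.057], TCP at [0.244, 0.602, 0.223] pointing down, gripper open.
Joint ranges: [-2.86, 2.86], [-0.3, 2.09], [-1.38, 1.24], [0.06, 2.45], [-1.56, 4.7], [0.09, 2.05], [-2.69, 2.69]. Speed limits (rad/s): [2.57, 2.57, 3.14, 3.14, 3.14, 3.14, 3.14].

INTERFACE

Orientations are given as a rotation vector (axis times angle).
In Python, from bench import ctrl, get_image, job gives the robot as it stands.
- The arm moves only by the shell command python3 -m crank 'ROWS' [FORCE]. ROWS is JSON, a list that holds one entry, the list of rows, each a list of 5 numbers: the shift along the tool's x, y, z in mm, then the turn about the tool's z in rad, then the closure, from -1 (fully open) to 1 (shut), so that 0 is half open. A call has 1 to 10 rows; each row shifts and turns the commanded pose from where the row before left it, along the tool's axes as they then stand; what a row does not reach is not made up. A row lasts 1/12 s, in which the tool goes at most 41.7 mm and 7.16 degrees, less where a joint would pass 70% of its speed; a pose out of reach is approached as far as the arm can. A call with a gripper value outside its range is refused whole. The fingers move at their own pace and stop on an object; FORCE is the grip in N (left out, the last holds). Time passes only in rows, so rows that do not move let the fingers close. It gives the time, the measured TCP pose, the force, the opening and the grip force at its end, in the units of the state.
- ctrl.get_state(): the state, without advancing time (a new reading comes with each control period).
- get_image(name): name is "scene" or "top" or "wrist"; returns a dict with "pixels" (480x640x3 uint8, red, green, blue), "fx", "fy", "cx", "cy" (pixels), "k1" (the pictures are not rectified: a ray, as slopes to the right and down, at radius r is drawn at 1 + k1 r^2 times it, then the intrinsics apply), "T" (4x4, takes a point from camera to world coordinates); the wrist camera has in their place "T_tool_cam" (4x4, takes a point from camera to tool coordinates, whose origin is the TCP and whose axes are the flange's). Camera axes: x right, y down, z forward; pixel columns grow to the right and rows downward; lengths in m; the calibration is good to about 2 mm. A picture is of the moment at which its call begins: read the wrist's pose just before it. There is no depth.
- job.close_job(): hands the job in; it is judged then, once.
The state is a dict: "time": time; "joint_positions": joint angles; "qd": joint speeds; "joint_torque": joint torques, N m; "position": TCP position; "tool_rot": TCP orientation; "ft_force": force on the tool from outside, world axes, zero at the start; "torque": the same for the moment, N m; "grip_width": opening from 0.0 (shut) to 1.0 (fully open); "grip_force": force on a finger pad.
Only numpy, scipy, OpenCV 4.12 (cv2) and the standard library are available. Lean on these libraries where they do the work, as an engineer would, in place of code of your own. Each camera call takes 0.05 s, during which the arm holds its last target. There are 200 camera calls.

## Working session

There is one attempt and no reset: what is moved stays moved. The work goes in short steps, Python scripts to look and compute and a shell command to move; the robot and the scene stay as the last step left them, time stands still between calls to the robot, and variables do not carry over. Pictures are saved under pics/ and viewed, at most 10 in all, crops included, and the job is handed in when it is done.

```bash
ls; mkdir -p pics; cat > h.py <<'E'
import numpy as np, cv2
from scipy.spatial.transform import Rotation as R
from bench import ctrl, get_image, job
def save(name,f):
    im=get_image(name); cv2.imwrite('pics/'+f,im['pixels'][:,:,::-1]); return im
def und(im,uv):
    K=np.array([[im['fx'],0,im['cx']],[0,im['fy'],im['cy']],[0,0,1.]])
    return cv2.undistortPoints(np.array(uv,float).reshape(-1,1,2),K,np.array([im['k1'],0,0,0.])).reshape(-1,2)
def toplane(im,uv,z,T=None):
    T=np.array(im['T']) if T is None else T
    d=np.c_[und(im,uv),np.ones(len(uv))]@T[:3,:3].T
    return T[:3,3]+d*((z-T[2,3])/d[:,2])[:,None]
def proj(im,P,T=None):
    T=np.array(im['T']) if T is None else T
    p=(np.array(P)-T[:3,3])@T[:3,:3]; s=p[:,:2]/p[:,2:]; s=s*(1+im['k1']*(s**2).sum(1,keepdims=True))
    return s*[im['fx'],im['fy']]+[im['cx'],im['cy']]
E
python3 - <<'E'
from h import *
s=ctrl.get_state(); print(s)
im=save('top','top0.png'); print({k:v for k,v in im.items() if k!='pixels'})
E
```

```text
pics
{'time': 0.0, 'joint_positions': array([-1.17190841,  0.32182909, -0.07008576,  1.45168847,  0.02260033,
        1.37077834, -0.05693796]), 'qd': array([-4.24471055e-04,  1.35331862e-03, -1.91457221e-03, -6.19386991e-04,
       -7.07124206e-04, -1.67352483e-04, -5.12162877e-05]), 'joint_torque': array([-4.47238572e-04, -4.91293144e+01, -4.04150197e-01, -3.12526023e+01,
       -6.40215911e-02,  4.37454320e-02,  1.73712365e-04]), 'position': array([0.24382333, 0.60193822, 0.2214508 ]), 'tool_rot': array([-6.00659023e-01, -3.08336025e+00,  2.97976033e-03]), 'ft_force': array([-0.39265079,  0.31799002, -0.68645586]), 'torque': array([ 0.05350266,  0.02490503, -0.03740868]), 'grip_force': 0.0, 'grip_width': 0.9998516000819175}
{'fx': 510.1254979669548, 'fy': 510.1254979669548, 'cx': 320.26111963341845, 'cy': 235.29160590425377, 'k1': -0.008734534726505401, 'T': array([[-0.01352888, -0.98495516,  0.1722797 ,  0.41999037],
       [-0.99990732,  0.01306379, -0.00383319,  0.11959753],
       [ 0.0015249 , -0.17231559, -0.98504061,  0.92534463],
       [ 0.        ,  0.        ,  0.        ,  1.        ]])}
```

View pics/top0.png

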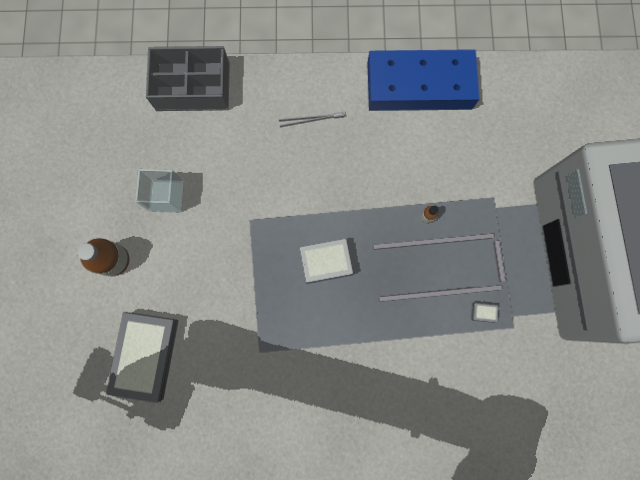

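The top view shows the box near (327,261), the rails running from about (373,247) and (380,299) to the stop at (500,262), and plate corners (250,220), (494,198), (513,327) and (261,351). I'll enlarge this area to read it more closely.

```bash
python3 - <<'E'
from h import *
a=cv2.imread('pics/top0.png')[200:350,290:520]
cv2.imwrite('pics/c0.png',cv2.resize(a,None,fx=3.4,fy=3.4,interpolation=cv2.INTER_CUBIC))
E
```

```text
(no output)
```

View pics/c0.png

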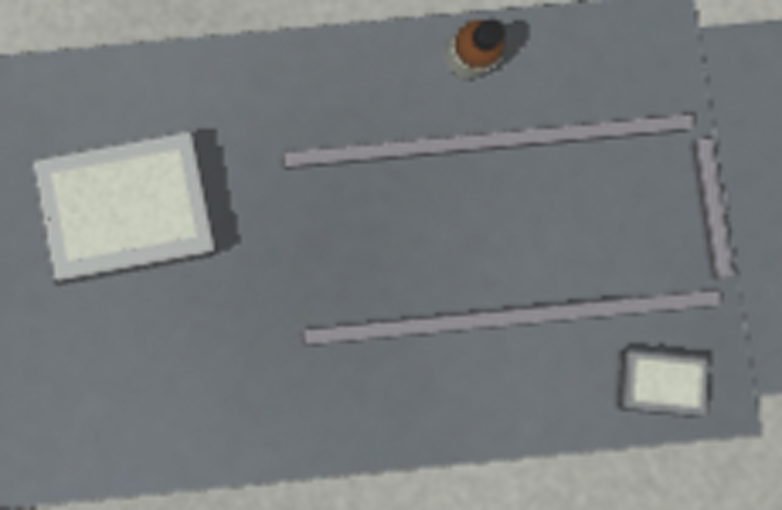

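The crop gives the rail inner ends, lane width and box corners clearly. The box's top corners are at (35,160), (190,132), (213,250) and (55,279) in crop pixels. Next I fit the poses.

```bash
cat > fit.py <<'E'
from h import *
from scipy.optimize import least_squares
def rig(p,L): c,s=np.cos(p[2]),np.sin(p[2]); return np.array(L)@np.array([[c,s],[-s,c]])+p[:2]
def fit(P,L):
    r=least_squares(lambda p:(rig(p,L)-P[:,:2]).ravel(),[.5,0,-1.6]); return r.x, np.abs(r.fun).max()
E
python3 - <<'E'
from fit import *
im=get_image('top'); f=lambda c:np.array(c)/3.4+[290,200]-.35
P=toplane(im,f([(286,167),(692,128),(284,153),(690,115),(304,331),(718,291),(306,346),(720,305)]),.018)
L=np.array([(-20,43),(200,43),(-20,51),(200,51),(-20,-43),(200,-43),(-20,-51),(200,-51)])/1000
lane,e=fit(P,L); print('lane',lane,e)
B=toplane(im,f([(35,160),(190,132),(213,250),(55,279)]),.040)
b,e=fit(B,np.array([(-42,32),(42,32),(42,-32),(-42,-32)])/1000); print('box',b,e)
c,s=np.cos(lane[2]),np.sin(lane[2]); d=b[:2]-lane[:2]
print('box in lane mm',1e3*(c*d[0]+s*d[1]),1e3*(-s*d[0]+c*d[1]),np.degrees(b[2]-lane[2]))
np.save('lane.npy',lane); np.save('box.npy',b)
S=ctrl.get_state();Rt=R.from_rotvec(S['tool_rot']).as_matrix();print(Rt.round(3), S['position'],S['time'])
w=save('wrist','w0.png');print(w['T_tool_cam'])
E
```

```text
lane [ 0.51113972 -0.0018856  -1.48850436] 0.0013701487377227282
box [ 0.53104061  0.10686362 -1.40471201] 0.0014962256597321755
box in lane mm -106.74537030312202 28.772633661831804 4.800947822438336
[[-0.927  0.375 -0.001]
 [ 0.375  0.927 -0.002]
 [-0.    -0.002 -1.   ]] [0.24386074 0.60200979 0.22160102] 0.1
[[ 2.93667590e-04 -9.56285238e-01 -2.92435389e-01  8.01641202e-02]
 [ 9.99999889e-01  1.73196798e-04  4.37847199e-04 -1.46734052e-04]
 [-3.68057940e-04 -2.92435485e-01  9.56285183e-01 -1.61062715e-01]
 [ 0.00000000e+00  0.00000000e+00  0.00000000e+00  1.00000000e+00]]
```

```bash
cat >> h.py <<'E'
def delta(x,y,z,ang):  # tool-frame mm to target, turn about tool z for tool-x heading ang
    S=ctrl.get_state(); M=R.from_rotvec(S['tool_rot']).as_matrix()
    d=1e3*M.T@(np.array([x,y,z])-S['position'])
    t=-(ang-np.arctan2(M[1,0],M[0,0])); t=(t+np.pi)%(2*np.pi)-np.pi
    print('t',round(S['time'],2),'shift mm',d.round(1),'turn',round(t,3),'F',S['ft_force'].round(1),'w',round(S['grip_width']*87,1),'pos',S['position'].round(4))
def lanepose(lx,ly,z,dyaw=0):  # target in lane mm
    l=np.load('lane.npy'); c,s=np.cos(l[2]),np.sin(l[2])
    delta(l[0]+(c*lx-s*ly)/1e3,l[1]+(s*lx+c*ly)/1e3,z,l[2]+np.pi+np.radians(dyaw))
E
python3 -c "
from h import *
lanepose(-106.7,28.8,.15,4.8)"
```

```text
t 0.15 shift mm [-452.1 -351.1   72.3] turn 1.02 F [ 0.6  0.7 -0.4] w 87.1 pos [0.2439 0.6021 0.2217]
```

```bash
python3 -m crank '[[[-29,-22.5,0,0,-1],[-29,-22.5,0,0,-1],[-29,-22.5,0,0,-1],[-29,-22.5,0,0,-1],[-29,-22.5,0,0,-1],[-29,-22.5,0,0,-1],[-29,-22.5,0,0,-1],[-29,-22.5,0,0,-1],[-29,-22.5,0,0,-1],[-29,-22.5,0,0,-1]]]' && python3 -m crank '[[[-27,-21,0,0,-1],[-27,-21,0,0,-1],[-27,-21,0,0,-1],[-27,-21,0,0,-1],[-27,-21,0,0,-1],[-27,-21,0,0,-1],[0,0,0,0.1,-1],[0,0,0,0.1,-1],[0,0,0,0.1,-1],[0,0,0,0.1,-1]]]' && python3 -m crank '[[[0,0,0,0.1,-1],[0,0,0,0.1,-1],[0,0,0,0.1,-1],[0,0,0,0.1,-1],[0,0,0,0.1,-1],[0,0,0,0.1,-1],[0,0,0,0.02,-1],[0,0,0,0,-1],[0,0,0,0,-1]]]'
python3 - <<'E'
from h import *
lanepose(-106.7,28.8,.15,4.8)
w=save('wrist','w1.png')
E
```

```text
time: 0.98
position: [0.4288, 0.2833, 0.2225]
tool_rot: [-0.601, -3.084, -0.0]
ft_force: [0.5, 0.3, 0.1]
grip_width: 0.996
grip_force: 0.0
time: 1.82
position: [0.5311, 0.1071, 0.2222]
tool_rot: [-1.209, -2.899, 0.0]
ft_force: [0.2, -0.2, -0.3]
grip_width: 0.999
grip_force: 0.0
time: 2.57
position: [0.5311, 0.1075, 0.2224]
tool_rot: [-2.027, -2.4, 0.0]
ft_force: [0.3, 0.6, 0.6]
grip_width: 1.001
grip_force: 0.0
t 2.57 shift mm [-0.6 -0.1 72.4] turn 0.002 F [0.3 0.6 0.6] w 87.1 pos [0.5311 0.1075 0.2224]
```

View pics/w1.png

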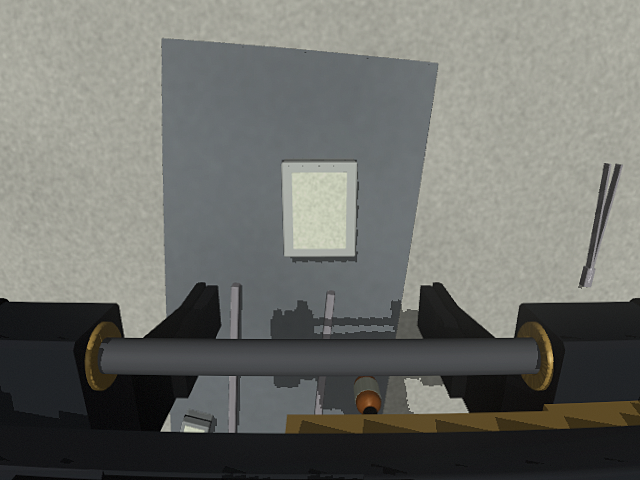

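The wrist view shows the box squared to the tool, with its top corners at (282,160), (357,160), (356,257) and (283,257). The rail ends are at (236,286) and (330,293). I'll check these against the top-camera estimate.

```bash
cat >> h.py <<'E'
def wristT(im):
    S=ctrl.get_state(); M=np.eye(4); M[:3,:3]=R.from_rotvec(S['tool_rot']).as_matrix(); M[:3,3]=S['position']; return M@im['T_tool_cam']
def inlane(P):
    l=np.load('lane.npy'); c,s=np.cos(l[2]),np.sin(l[2]); d=(P[:,:2]-l[:2])*1e3; return np.c_[c*d[:,0]+s*d[:,1],-s*d[:,0]+c*d[:,1]]
E
python3 - <<'E'
from h import *
im=get_image('wrist');T=wristT(im)
print(inlane(toplane(im,[(282,160),(357,160),(356,257),(283,257)],.04,T)).round(1))
print(inlane(toplane(im,[(232,286),(241,286),(326,293),(335,293)],.018,T)).round(1))
lanepose(-106.7,28.8,.026,4.8)
E
```

```text
[[-147.4   -4.6]
 [-152.7   57.3]
 [ -67.9   65.9]
 [ -62.4    1.4]]
[[-20.4 -47.5]
 [-21.2 -38.7]
 [-21.   43.8]
 [-21.7  52.6]]
t 2.67 shift mm [ -0.6  -0.2 196.5] turn 0.002 F [ 0.1 -0.5 -0.6] w 87.2 pos [0.5312 0.1075 0.2225]
```

```bash
python3 -m crank '[[[0,0,35,0,-1],[0,0,35,0,-1],[0,0,35,0,-1],[0,0,35,0,-1],[0,0,30,0,-1],[0,0,20,0,-1],[0,0,6.5,0,-1],[0,0,0,0,-0.61],[0,0,0,0,-0.61],[0,0,0,0,-0.61]]]' 5 && python3 -m crank '[[[0,0,0,0,-0.61],[0,0,0,0,-0.61],[0,-4,0,0.01,-0.61],[0,-4,0,0.01,-0.61],[0,-4,0,0.01,-0.61],[0,-4,0,0.01,-0.61],[0,-4,0,0.01,-0.61],[0,-4,0,0.01,-0.61],[0,-4,0,0.01,-0.61],[0,-3,0,0.014,-0.61]]]'
python3 - <<'E'
from h import *
lanepose(-106.7,-2,.026,0)
w=save('wrist','w2.png')
E
```

```text
time: 3.5
position: [0.5328, 0.1079, 0.0279]
tool_rot: [2.028, 2.397, 0.004]
ft_force: [0.4, 0.7, 0.2]
grip_width: 0.863
grip_force: 0.0
time: 4.33
position: [0.5001, 0.1034, 0.0262]
tool_rot: [2.13, 2.31, 0.001]
ft_force: [3.9, 0.9, 2.2]
grip_width: 0.807
grip_force: 1.7
t 4.33 shift mm [0.8 0.3 0.2] turn -0.001 F [3.9 0.9 2.2] w 70.2 pos [0.5001 0.1034 0.0262]
```

View pics/w2.png

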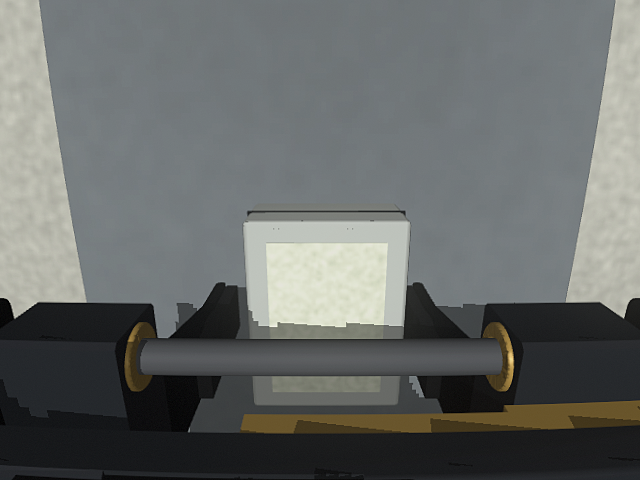

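The box is now straight. Its rear edge runs (244,222)–(411,219) and it rests lightly against the +y finger. Next I open, lift and go behind it.

```bash
python3 -m crank '[[[0,2,0,0,-1],[0,0,0,0,-1],[0,0,0,0,-1],[0,0,-20,0,-1],[0,0,-30,0,-1],[25,0,0,0,0.3],[25,0,0,0,0.3],[24,0,0,0,0.3],[0,0,0,0,0.3],[0,0,0,0,0.3]]]' && python3 -m crank '[[[0,0,25,0,0.3],[0,0,25,0,0.3],[0,0,0,0,0.3],[0,0,0,0,0.3],[0,0,0,0,0.3]]]'
python3 - <<'E'
from h import *
lanepose(-106.7,0,.026,0)
w=save('top','top1.png')
a=cv2.imread('pics/top1.png')[200:350,290:520]
cv2.imwrite('pics/c1.png',cv2.resize(a,None,fx=3.4,fy=3.4,interpolation=cv2.INTER_CUBIC))
E
```

```text
time: 5.22
position: [0.4951, 0.1785, 0.0752]
tool_rot: [-2.124, -2.313, 0.003]
ft_force: [0.7, -0.7, 0.1]
grip_width: 0.708
grip_force: 0.0
time: 5.63
position: [0.4969, 0.1765, 0.0267]
tool_rot: [2.13, 2.309, -0.0]
ft_force: [-0.5, -0.3, -0.1]
grip_width: 0.377
grip_force: 0.0
t 5.63 shift mm [-72.3  -0.4   0.8] turn -0.002 F [-0.5 -0.3 -0.1] w 32.8 pos [0.4969 0.1765 0.0267]
```

View pics/c1.png

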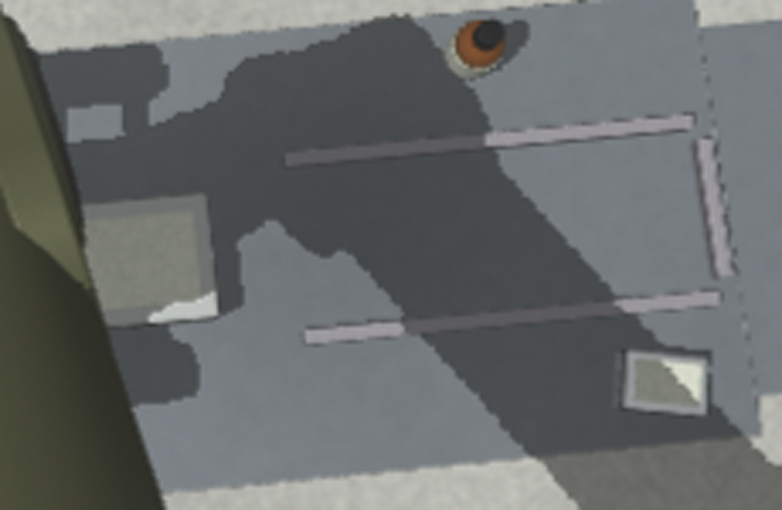

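The box's front top corners read (207,194) and (218,314) in crop pixels. The box looks centred on the lane and straight, and I'll confirm that with numbers.

```bash
python3 - <<'E'
from h import *
im=get_image('top'); f=lambda c:np.array(c)/3.4+[290,200]-.35
print(inlane(toplane(im,f([(207,194),(218,314)]),.04)).round(1))
E
```

```text
[[-63.3  30.3]
 [-64.3 -31.4]]
```

```bash
python3 -m crank '[[[-6,0,0,0,0.3],[-6,0,0,0,0.3],[-4,0,0,0,0.3],[-4,0,0,0,0.3],[-8,0,0,0,0.3],[-10,0,0,0,0.3],[-10,0,0,0,0.3],[-10,0,0,0,0.3],[-10,0,0,0,0.3],[-10,0,0,0,0.3]]]' && python3 -m crank '[[[-10,0,0,0,0.3],[-10,0,0,0,0.3],[-10,0,0,0,0.3],[-10,0,0,0,0.3],[-10,0,0,0,0.3],[-8,0,0,0,0.3],[-4,0,0,0,0.3],[-2,0,0,0,0.3],[0,0,0,0,0.3]]]'
python3 - <<'E'
from h import *
lanepose(106.5,0,.026,0)
w=save('top','top2.png')
a=cv2.imread('pics/top2.png')[200:350,290:520]
cv2.imwrite('pics/c2.png',cv2.resize(a,None,fx=3.4,fy=3.4,interpolation=cv2.INTER_CUBIC))
E
```

```text
time: 6.57
position: [0.5032, 0.0989, 0.0264]
tool_rot: [-2.129, -2.31, -0.002]
ft_force: [-0.9, 3.8, 3.0]
grip_width: 0.353
grip_force: 2.1
time: 7.32
position: [0.5079, 0.0348, 0.0258]
tool_rot: [2.129, 2.31, -0.002]
ft_force: [-0.6, 1.4, 0.7]
grip_width: 0.353
grip_force: 0.3
t 7.32 shift mm [-1.433e+02  4.000e-01 -1.000e-01] turn -0.001 F [-0.6  1.4  0.7] w 30.7 pos [0.5079 0.0348 0.0258]
```

View pics/c2.png

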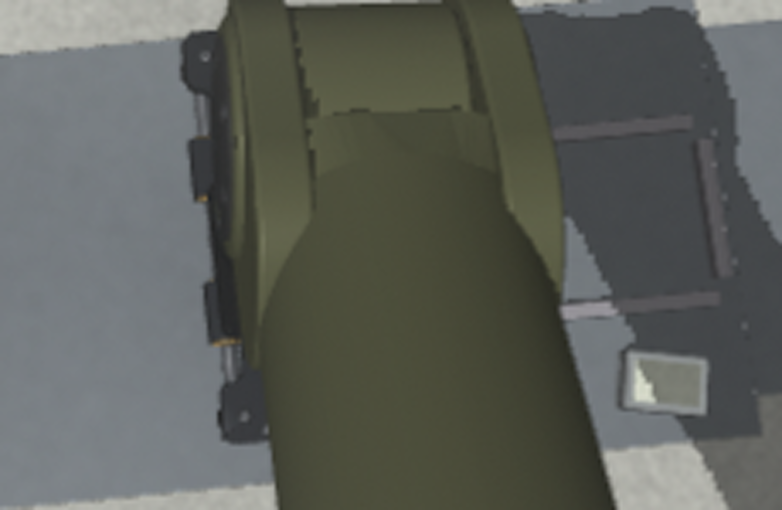

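The arm hides the box in the top view. I'll try the scene camera.

```bash
python3 - <<'E'
from h import *
im=save('scene','s2.png')
l=np.load('lane.npy')
c,s=np.cos(l[2]),np.sin(l[2])
uv=proj(im,[[l[0]+(c*x-s*y)/1e3,l[1]+(s*x+c*y)/1e3,z] for x,y,z in [(57,32,.04),(57,-32,.04),(-27,32,.04),(-27,-32,.04),(-20,43,.018),(200,43,.018),(-20,-43,.018),(200,-43,.018)]]);print(uv.round(0))
x0,y0=(uv.min(0)-15).astype(int).clip(0);x1,y1=(uv.max(0)+15).astype(int)
k=min(780/(x1-x0),580/(y1-y0));print(x0,y0,k)
cv2.imwrite('pics/sc2.png',cv2.resize(cv2.imread('pics/s2.png')[y0:y1,x0:x1],None,fx=k,fy=k,interpolation=cv2.INTER_CUBIC))
E
```

```text
[[235. 234.]
 [239. 215.]
 [277. 234.]
 [280. 215.]
 [274. 246.]
 [165. 246.]
 [277. 221.]
 [173. 221.]]
149 200 5.379310344827586
```

View pics/sc2.png

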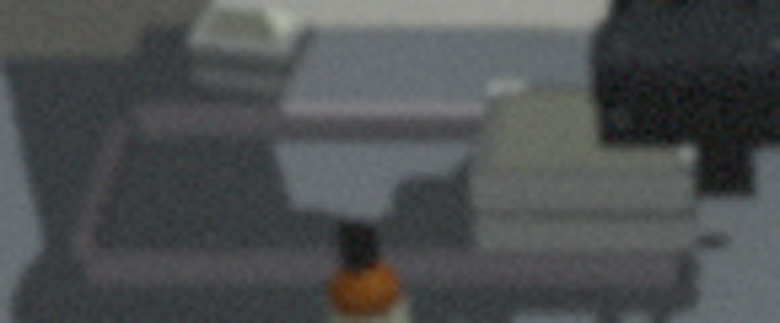

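The scene view is too coarse: the box is in the lane with visible gaps, but I can't read its yaw. I'll back away for a clear top view.

```bash
python3 -m crank '[[[10,0,0,0,0.3],[30,0,0,0,0.3],[35,0,0,0,0.3],[35,0,0,0,0.3],[35,0,0,0,0.3],[15,0,0,0,0.3],[0,0,0,0,0.3],[0,0,0,0,0.3]]]' 
python3 - <<'E'
from h import *
w=save('top','top3.png')
a=cv2.imread('pics/top3.png')[200:350,290:520]
cv2.imwrite('pics/c3.png',cv2.resize(a,None,fx=3.4,fy=3.4,interpolation=cv2.INTER_CUBIC))
E
```

```text
time: 8.08
position: [0.4942, 0.1963, 0.0256]
tool_rot: [2.124, 2.314, -0.002]
ft_force: [0.4, -1.1, -0.6]
grip_width: 0.351
grip_force: 0.0
```

View pics/c3.png

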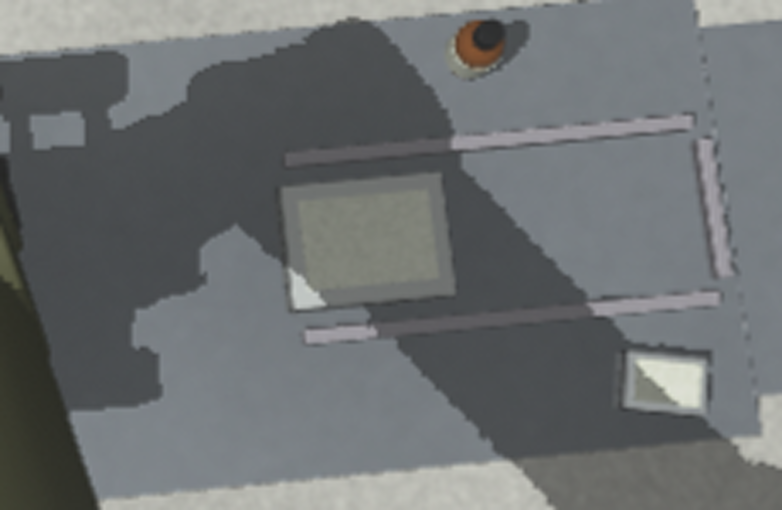

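The box's top corners are at (280,187), (440,173), (455,295) and (293,311). It sits parallel to the rails with a gap on both sides.

```bash
python3 - <<'E'
from fit import *
im=get_image('top'); f=lambda c:np.array(c)/3.4+[290,200]-.35
B=toplane(im,f([(280,187),(440,173),(455,295),(293,311)]),.040); print(inlane(B).round(1))
b,e=fit(B,np.array([(-42,32),(42,32),(42,-32),(-42,-32)])/1000); l=np.load('lane.npy')
print(inlane(b[None,:2]),np.degrees(b[2]-l[2]),e)
lanepose(106.5,-1,.026,0)
E
```

```text
[[-25.5  30.3]
 [ 57.5  29.6]
 [ 57.  -33.4]
 [-26.1 -33.6]]
[[15.71888579 -1.7584233 ]] -0.28579749033315527 0.0006104357055934304
t 8.18 shift mm [-3.03e+02 -4.00e-01  1.00e-01] turn -0.001 F [ 0.2 -0.8  0. ] w 30.5 pos [0.4948 0.194  0.0257]
```

```bash
python3 -m crank '[[[-25,-0.4,0,0,0.3],[-35,0,0,0,0.3],[-35,0,0,0,0.3],[-30,0,0,0,0.3],[-20,0,0,0,0.3],[-6,0,0,0,0.3],[-4,0,0,0,0.3],[-4,0,0,0,0.3],[-8,0,0,0,0.3],[-10,0,0,0,0.3]]]' && python3 -m crank '[[[-10,0,0,0,0.3],[-10,0,0,0,0.3],[-10,0,0,0,0.3],[-10,0,0,0,0.3],[-10,0,0,0,0.3],[-10,0,0,0,0.3],[-10,0,0,0,0.3],[-10,0,0,0,0.3],[-10,0,0,0,0.3],[-10,0,0,0,0.3]]]' && python3 -m crank '[[[-6,0,0,0,0.3],[-4,0,0,0,0.3],[-2,0,0,0,0.3],[-2,0,0,0,0.3],[-1,0,0,0,0.3],[0,0,0,0,0.3]]]'; python3 -c "
from h import *
lanepose(106.5,-1,.026,0)"
```

```text
time: 9.02
position: [0.509, 0.0209, 0.026]
tool_rot: [-2.123, -2.314, -0.002]
ft_force: [0.4, 2.2, 0.4]
grip_width: 0.349
grip_force: 0.8
time: 9.85
position: [0.5172, -0.0819, 0.026]
tool_rot: [-2.129, -2.31, 0.0]
ft_force: [0.1, 0.9, -0.4]
grip_width: 0.349
grip_force: 0.7
time: 10.35
position: [0.5186, -0.0956, 0.0261]
tool_rot: [2.128, 2.311, 0.0]
ft_force: [-0.7, 0.3, 0.1]
grip_width: 0.352
grip_force: 0.6
t 10.35 shift mm [-12.5  -0.7   0.1] turn 0.0 F [-0.7  0.3  0.1] w 30.6 pos [ 0.5186 -0.0956  0.0261]
```

```bash
python3 -m crank '[[[-2,0,0,0,0.3],[-2,0,0,0,0.3],[-2,0,0,0,0.3],[-2,0,0,0,0.3],[-1,0,0,0,0.3],[0,0,0,0,0.3]]]' && python3 -m crank '[[[-1,0,0,0,0.3],[-1,0,0,0,0.3],[0,0,0,0,0.3]]]' && python3 -m crank '[[[-1,0,0,0,0.3],[0,0,0,0,0.3]]]' && python3 -m crank '[[[-1,0,0,0,0.3],[0,0,0,0,0.3]]]'; python3 -c "
from h import *
lanepose(106.5,-1,.026,0)"
```

```text
time: 10.85
position: [0.5192, -0.1054, 0.026]
tool_rot: [2.129, 2.31, -0.0]
ft_force: [0.3, 1.0, -0.4]
grip_width: 0.35
grip_force: 0.3
time: 11.1
position: [0.5194, -0.1069, 0.0261]
tool_rot: [2.129, 2.311, 0.0]
ft_force: [0.3, 0.7, -0.6]
grip_width: 0.353
grip_force: 0.8
time: 11.27
position: [0.5195, -0.1071, 0.0261]
tool_rot: [-2.128, -2.31, -0.001]
ft_force: [-1.2, 3.3, 1.3]
grip_width: 0.351
grip_force: 1.9
time: 11.43
position: [0.5195, -0.1071, 0.0261]
tool_rot: [-2.126, -2.31, -0.002]
ft_force: [-1.4, 6.2, 1.9]
grip_width: 0.348
grip_force: 3.0
t 11.43 shift mm [-1.  -0.7  0.1] turn 0.0 F [-1.4  6.2  1.9] w 30.3 pos [ 0.5195 -0.1071  0.0261]
```

The tool has stopped and the force is rising, so the box is at the stop. One more gentle push, then I retreat straight back and up to look.

```bash
python3 -m crank '[[[-2,0,0,0,0.3],[0,0,0,0,0.3],[0,0,0,0,0.3]]]' && python3 -m crank '[[[4,0,0,0,0.3],[10,0,0,0,0.3],[30,0,0,0,0.3],[35,0,0,0,0.3],[35,0,0,0,0.3],[35,0,-10,0,0.3],[35,0,-20,0,0.3],[20,0,-30,0,0.3],[0,0,-35,0,0.3],[0,0,0,0,0.3]]]' 
python3 - <<'E'
from h import *
w=save('top','top4.png')
a=cv2.imread('pics/top4.png')[200:350,290:520]
cv2.imwrite('pics/c4.png',cv2.resize(a,None,fx=3.4,fy=3.4,interpolation=cv2.INTER_CUBIC))
E
```

```text
time: 11.68
position: [0.5195, -0.1072, 0.0261]
tool_rot: [-2.124, -2.309, -0.004]
ft_force: [-1.4, 9.5, 3.8]
grip_width: 0.351
grip_force: 4.8
time: 12.52
position: [0.5074, 0.0949, 0.1275]
tool_rot: [2.121, 2.309, 0.015]
ft_force: [2.4, -0.4, 1.0]
grip_width: 0.351
grip_force: 0.0
```

View pics/c4.png

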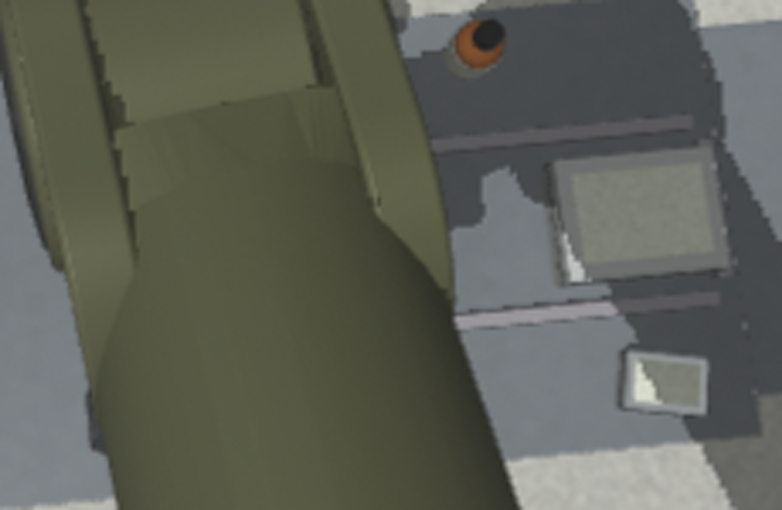

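The box is at the stop, with top corners (552,160), (713,146), (729,270) and (567,284). It is parallel to the rails, with clear gaps and the other items unmoved. I'll check the numbers and that the arm is still.

```bash
python3 -m crank '[[[0,0,-20,0,0.3],[0,0,-10,0,0.3],[0,0,0,0,0.3],[0,0,0,0,0.3],[0,0,0,0,0.3]]]'
python3 - <<'E'
from fit import *
im=get_image('top'); f=lambda c:np.array(c)/3.4+[290,200]-.35
B=toplane(im,f([(552,160),(713,146),(729,270),(567,284)]),.040); print(inlane(B).round(1))
b,e=fit(B,np.array([(-42,32),(42,32),(42,-32),(-42,-32)])/1000); l=np.load('lane.npy')
p=inlane(b[None,:2])[0]; print(p,np.degrees(b[2]-l[2]),e)
S=ctrl.get_state(); print(S['time'],np.abs(S['qd']).max(),S['ft_force'])
E
```

```text
time: 12.98
position: [0.5025, 0.092, 0.1499]
tool_rot: [-2.129, -2.31, 0.002]
ft_force: [-0.3, 0.1, -0.5]
grip_width: 0.352
grip_force: 0.0
[[116.   30.8]
 [200.2  30.1]
 [198.4 -34.2]
 [114.7 -33.3]]
[157.32089226  -1.65350776] -0.86140788027366 0.00048771456043256167
13.0333 0.004907428167392758 [ 0.17510523  0.23580438 -0.23748226]
```

Expected x is 158 mm and I measure 157.3 mm, so the box is seated, with its yaw within about 1° (pixel noise).

```bash
python3 -c "
from bench import job
print(job.close_job())"
```

```text
the job is handed in; nothing more can be done
None
```

The slide box is up against the end stop and straight in the lane to within about 1°, roughly 9 mm clear of each rail by camera measurement. I saw no sign of a rail touch, the other items look unmoved, and the arm finished clear; the job was handed in at about 13 s.

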